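# Set the valve unit's dial, then bottom, back off and hold its knurled cap

### The job

On the valve unit bolted to the bench, turn the bar-grip dial until its pointer lines up with the small upright index tab on the ring around it. Then screw the knurled steel cap clockwise until it bottoms out, back it off a quarter turn, and finish while still holding the cap there in the gripper, ready for locking. The dial must stay on its mark, and the tools and loose parts around the unit stay where they are.

Things in the scene. Friction and masses are not known exactly. Their poses are not given: they have to be found in the camera images.
- valve_unit: Aluminium valve unit fixed to the bench on a dark plate of 150 x 260 mm; block 105 x 220 mm, its flat steel top 93 mm above the bench. Origin: centre of the plate's underside, z up. On top, 124 mm apart along its y axis, stand the dial (y = +62 mm) and the knurled cap (y = -62 mm), axes upright, among 5 mm high bolt heads. Its place and yaw vary.
- dial_turn (a joint): Turn of the dial (rad), growing anticlockwise seen from above; at 0 the pointer points along the unit's +x axis. Stops at -1.0 and 2.2. It stays where it is left (friction about 0.06 N m). At the start the tab lies 0.5 to 1.5 rad anticlockwise of the pointer.
- dial_grip (a point): On the dial's upright axis at grip height, 132 mm above the bench; its x axis points along the pointer. Dial: black 58 mm disc with an upright bar grip, 44 mm long (x), 14 mm thick (y), bar's top 8 mm above this point, disc's top 27 mm below. A short low nose at one end of the bar is the pointer; a white line runs along it and that half of the bar's top.
- dial_pointer (a point): Just beyond the end of the pointer's nose, 34 mm from the dial's axis.
- index_mark (a point): Inner face of the index tab, 34 mm from the dial's axis: a small upright steel tab (10 mm radially x 5 mm wide, top 12 mm above the unit's top) on the fixed aluminium ring around the dial. With the dial set, this and dial_pointer lie together. The tab's angle varies from run to run.
- cap: Knurled round steel cap, 44 mm across, 36 mm tall, on a threaded spigot over a 52 mm round seat; one raised rib on top, centre to rim along its x axis, shows its angle. Origin: on its axis at its underside, 103 mm above the bench when bottomed on the seat. Right-hand thread, already started: clockwise from above screws it down, 8 mm per turn; it cannot come off.
- cap_turn (a joint): Turn of the cap (rad) from bottomed: 0 = bottomed out hard against the seat, growing as it is unscrewed (anticlockwise from above); a quarter turn back is 1.57. Starts at 1.8 to 2.7, upper stop at 3.6. Friction about 0.07 N m; it stays where it is left.
- cap_grip (a point): Point on the cap's axis at the height to grip, 26 mm above its underside and 10 mm below its flat top; it rises and sinks with the thread.
- socket: Deep socket, steel, 26 mm across, 42 mm tall, standing near the valve unit; origin at the centre of its underside. Leave alone.
- bearing_race: Plain steel bearing ring, 38 mm across, 14 mm high, lying near the valve unit; origin at the centre of its underside. Leave alone.
- hex_plug: Brass hexagon plug, about 25 mm across, 28 mm tall, standing near the valve unit; origin at the centre of its underside. Leave alone.
- wrench: Flat steel wrench, 190 mm long, lying on the left of the valve unit; origin at the centre of its underside. Leave alone.
- screwdriver: Screwdriver with a blue handle, 200 mm long, lying beyond the valve unit; origin under its middle. Leave alone.
- parts_tray: Open steel tray, 140 x 200 x 45 mm, on the right; origin at the centre of its underside. Leave alone.
- oil_can: Bare steel can, 56 mm across, 110 mm tall, on the right; origin at the centre of its underside. Leave alone.

How it is judged:
By the outcome, as a careful person would: the job done as asked, in the order asked, and still so for the second after the job is handed in, while the arm keeps its last pose, push and grip.
It also fails if it takes over 61 s, if anything falls off the work surface, if the arm or the gripper's body presses on something with over 40 N, if the wrist force passes 120 N, or if a joint passes its speed limit or range.

### The arm

A 6-joint arm with a two-finger parallel gripper is mounted at the origin on the work surface. World frame = base frame: x ahead of the robot, y to its left, z up, the work surface at z = 0. Lengths are in m, angles in rad, forces in N, time in s.
With the tool pointing down it reaches from about 0.375 to 0.9 m from the base axis. Payload 3.1 kg.
Tool frame: the origin (TCP) lies between the finger pads, 19 mm behind the fingertips; this is the grasp point; z points along the fingers, y is the line along which they close (so a half turn about z gives the same grasp; the last joint's range is limited). The gripper opens to 85 mm and grips with 20 to 120 N. Pads are 22 mm wide; open, the fingers measure 114 mm over their backs; the gripper's body (76 mm by 85 mm) begins 54 mm behind the grasp point. The pads swing forward as they close: fully open they stand 13 mm farther back than shut.
Start: joints at [-1.435, 0.527, 1.433, -0, 1.181, -0.178], TCP at [0.194, -0.594, 0.25] pointing down, gripper open.
Joint ranges: [-3.08, 3.08], [-0.75, 2.2], [0.22, 2.44], [-1.43, 4.57], [0, 2.65], [-2.85, 2.85]. Speed limits (rad/s): [2.79, 2.79, 3.14, 3.14, 3.14, 3.14].

### API

Orientations are given as a unit quaternion [x, y, z, w].
In Python, from station import manip gives the robot as it stands.
- The arm moves only by the tool drive_tool, never from a script. Its argument "motion" is a list that holds one entry, the list of rows, each a list of 5 numbers: the finger opening in mm, from 0 to 85.4, then the shift along the tool's x, y, z in units of 30 mm (1.0 is 30 mm), then the turn about the tool's z in units of 8 degrees (1.0 is 8 degrees). In form: [[[fingers, x, y, z, yaw], ...]]. A call has 1 to 10 rows; each row is the pose to reach, as a shift and turn from the pose commanded when the call began, along the tool's axes at that moment; what a row does not reach only later rows make up. A row lasts 1/10 s, in which the tool goes at most 50 mm and 8.59 degrees, less where a joint would pass 70% of its speed; a pose out of reach is approached as far as the arm can. A call with a gripper value outside its range is refused whole. The fingers move at their own pace and stop on an object; "squeeze" is the grip in N (left out, the last holds). Time passes only in rows, so rows that repeat a pose let the fingers close. It gives the time, the measured TCP pose, the force, the opening and the grip force at its end, in the units of the state.
- manip.sense(): the state, without advancing time (a new reading comes with each control period).
- manip.snapshot(name): name is "scene" or "top" or "wrist"; returns the picture (384x512x3 uint8, red, green, blue); there is no depth.
- manip.camera_model(name): a dict with "fov_y" (degrees; the focal length in pixels is half the picture's height over the tangent of half this angle, whatever the lens; pixels are square), "cx", "cy" (the principal point, pixels), "origin" and "orientation" of the camera in the world. Camera axes: x right, y up, looking along -z (the intrinsics and any distortion apply to the point x, -y, -z); pixel columns grow to the right and rows downward; lengths in m; the calibration is good to about 2 mm. The wrist camera is an equidistant fisheye: a pixel r from the principal point sees the ray r / f radians off the axis. A picture is of the moment at which its call begins: read the wrist's pose just before it. camera_model takes no time and is no camera call; for the wrist camera it gives the pose at the moment of the call.
- manip.sign_off(): hands the job in; it is judged then, once.
The state is a dict: "t": time; "q": joint angles; "qd": joint speeds; "tau": joint torques, N m; "tcp_pos": TCP position; "tool_rot": TCP orientation; "force": force on the tool from outside, world axes, zero at the start; "ft_torque": the same for the moment, N m; "finger_gap": opening from 0.0 (shut) to 1.0 (fully open); "gripper_force": force on a finger pad.
Only numpy, scipy, OpenCV 4.12 (cv2) and the standard library are available. Lean on these libraries where they do the work, as an engineer would, in place of code of your own. Each camera call takes 0.05 s, during which the arm holds its last target. There are 200 camera calls.

## Working session

There is one attempt and no reset: what is moved stays moved. The work goes in short steps, Python scripts to look and compute and a tool call to move; the robot and the scene stay as the last step left them, time stands still between calls to the robot, and variables do not carry over. Pictures are saved under pics/ and viewed, at most 10 in all, crops included, and the job is handed in when it is done.

Besides the shell and the picture viewer there is one more tool, called after "Call:" as a command line: name --argument value ..., lists and objects as JSON in quotes. drive_tool: Moves the arm, as the interface text tells. Its arguments: {"type":"object","properties":{"motion":{"type":"array","items":{"type":"array","items":{"type":"array","items":{"type":"number"}}}},"squeeze":{"type":"number"}},"required":["motion"]}

```bash
mkdir -p pics; cat > h.py <<'E'
import numpy as np, cv2
from scipy.spatial.transform import Rotation as R
from station import manip
def ray(c,u,v,H=384):
    f=H/2/np.tan(np.radians(c['fov_y'])/2)
    return (u-c['cx'])/f,(v-c['cy'])/f
def cast(c,u,v,z,fish=False):
    a,b=ray(c,u,v)
    if fish:
        r=np.hypot(a,b); s=np.sin(r)/max(r,1e-9); d=np.array([a*s,-b*s,-np.cos(r)])
    else: d=np.array([a,-b,-1.])
    d=R.from_quat(c['orientation']).apply(d); o=np.array(c['origin'])
    return (o+d*(z-o[2])/d[2])
def proj(c,p,fish=False):
    d=R.from_quat(c['orientation']).inv().apply(np.array(p)-np.array(c['origin']))
    f=192/np.tan(np.radians(c['fov_y'])/2)
    x,y,z=d[0],-d[1],-d[2]
    if fish:
        h=np.hypot(x,y); t=np.arctan2(h,z)/max(h,1e-9); return c['cx']+f*x*t,c['cy']+f*y*t
    return c['cx']+f*x/z,c['cy']+f*y/z
def snap(n,f):
    c=manip.camera_model(n); im=manip.snapshot(n); cv2.imwrite('pics/'+f,im[:,:,::-1]); return c,im
E
python3 - <<'E'
from h import *
for n in('top','scene'):
    c,im=snap(n,n+'1.png'); print(n,c)
print(manip.sense())
t=cv2.imread('pics/top1.png'); cv2.imwrite('pics/top1b.png',cv2.resize(t,(768,576),interpolation=cv2.INTER_CUBIC))
E
```

```text
top {'fov_y': 45.07221262680067, 'cx': 257.2708279826044, 'cy': 194.23951944053343, 'origin': array([ 0.45029604, -0.03918862,  1.29412751]), 'orientation': array([ 0.04209493, -0.03895994, -0.70136648,  0.71048941])}
scene {'fov_y': 46.62179735076736, 'cx': 250.63834874591083, 'cy': 191.09429798076246, 'origin': array([ 1.31104557, -0.35064562,  0.91284046]), 'orientation': array([0.32093803, 0.20840037, 0.50823592, 0.77153374])}
{'t': 0.1, 'q': array([-1.43446164e+00,  5.28380135e-01,  1.43375224e+00,  9.98769796e-07,
        1.18140722e+00, -1.78470120e-01]), 'qd': array([ 0.00077711, -0.00197089, -0.00396393,  0.0010252 ,  0.0004611 ,
        0.00083293]), 'tau': array([ 3.77212982e-04, -4.43303990e+01, -1.78586876e+01, -1.32184891e-04,
        3.89378562e-03,  1.49207409e-05]), 'tcp_pos': array([ 0.19348283, -0.59366928,  0.24913416]), 'tool_rot': array([ 9.87637359e-01,  1.56752991e-01,  2.09689970e-05, -9.73244644e-04]), 'force': array([ 0.92729007,  0.73308737, -0.5371197 ]), 'ft_torque': array([ 0.01489923, -0.02399355,  0.05519063]), 'gripper_force': 0.0, 'finger_gap': 1.001916798253096}
```

View pics/top1b.png

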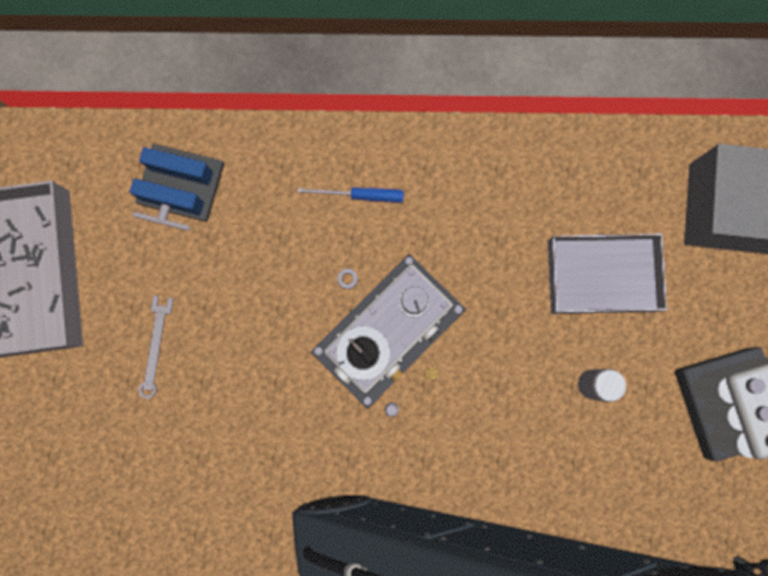

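The top view shows the unit centred near (388,332) in the doubled picture. The dial is at (362,351) and the cap at (414,300). The socket is at (392,410), the hex plug at (432,373) and the race at (347,278).

```bash
python3 - <<'E'
from h import *
c=manip.camera_model('top')
k=[(409,260),(463,309),(369,404),(314,351)]
P=np.array([cast(c,u/1.5,v/1.5,0.01)[:2] for u,v in k]);m=P.mean(0)
print(P,m); e=(P[0]+P[1]-P[2]-P[3])/2; print('cap dir',np.degrees(np.arctan2(e[1],e[0])),np.linalg.norm(e))
for n,(u,v),z in(('dial',(362,351),.14),('cap',(414,300),.145)): print(n,cast(c,u/1.5,v/1.5,z))
t=cv2.imread('pics/top1.png')[160:280,200:320]; s=cv2.imread('pics/scene1.png')
cs=manip.camera_model('scene'); u,v=map(int,proj(cs,[m[0],m[1],.1])); print(u,v)
s=s[v-60:v+60,u-60:u+60]
cv2.imwrite('pics/c1.png',np.hstack([cv2.resize(i,(400,400),interpolation=cv2.INTER_CUBIC) for i in(t,s)]))
E
```

```text
[[ 0.65782076 -0.07496234]
 [ 0.56704485 -0.17603757]
 [ 0.39049442 -0.00432516]
 [ 0.4857509   0.09868212]] [ 0.52527773 -0.03916074]
cap dir -44.730570009086364 0.24536069224584472
dial [0.48319858 0.00513162 0.14      ]
cap [ 0.56875968 -0.08014797  0.145     ]
239 182
```

View pics/c1.png

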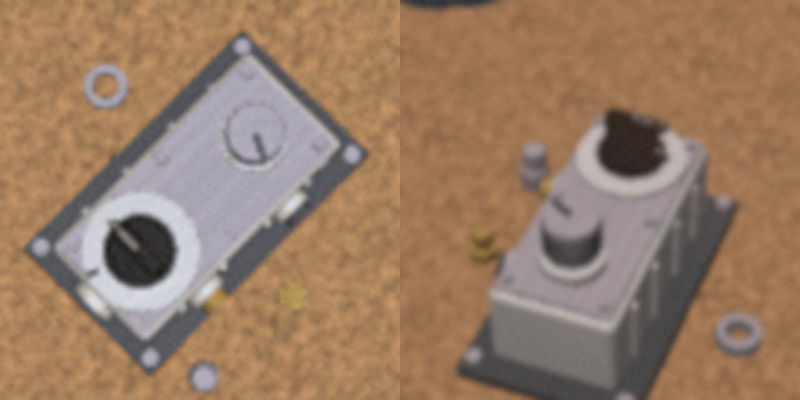

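The crops show the pointer line running to the upper left of the dial, about 48° in the world frame. The tab is the dark mark at (92,272), at about 117°. The cap is at (254,133). Next I move over the unit for a close wrist picture.

Call:
drive_tool --motion '[[[85,8.1,-7.1,-1,0],[85,8.1,-7.1,-1,0],[85,8.1,-7.1,-1,0],[85,8.1,-7.1,-1,0],[85,8.1,-7.1,-1,0],[85,8.1,-7.1,-1,0],[85,8.1,-7.1,-1,0],[85,8.1,-7.1,-1,0],[85,8.1,-7.1,-1,0]]]'

```text
t: 1.0
tcp_pos: [0.3588, -0.3164, 0.28]
tool_rot: [0.988, 0.158, -0.0, 0.0]
force: [0.1, 0.1, -0.3]
finger_gap: 0.994
gripper_force: 0.0
```

Call:
drive_tool --motion '[[[40,8.1,-7.1,0,-3.75],[40,8.1,-7.1,0,-3.75],[40,8.1,-7.1,0,-3.75],[40,8.1,-7.1,0,-3.75],[40,8.1,-7.1,0,-3.75],[40,8.1,-7.1,0,-3.75],[40,8.1,-7.1,0,-3.75],[40,8.1,-7.1,0,-3.75],[40,8.1,-7.1,0,-3.75],[40,8.1,-7.1,0,-3.75]]]'

```text
t: 2.0
tcp_pos: [0.5233, -0.0405, 0.2796]
tool_rot: [0.914, 0.406, -0.001, -0.0]
force: [0.8, 0.4, 0.2]
finger_gap: 0.47
gripper_force: 0.0
```

```bash
python3 - <<'E'
from h import *
c,im=snap('wrist','w1.png'); s=manip.sense(); print(c,s['tcp_pos'],s['tool_rot'],s['t'])
cv2.imwrite('pics/w1b.png',cv2.resize(im[:,:,::-1],(768,576),interpolation=cv2.INTER_CUBIC))
for p in([.481,.005,.14],[.569,-.083,.142],[.525,-.039,.093]): print(np.array(proj(c,p,True))*1.5)
E
```

```text
{'fov_y': 65.70646984690485, 'cx': 251.27739878185898, 'cy': 190.03678408653795, 'origin': array([0.57663463, 0.015981  , 0.40441914]), 'orientation': array([-0.1438247 ,  0.05560737, -0.35425509,  0.92234788])} [ 0.52327347 -0.04050336  0.27978141] [ 9.13946954e-01  4.05833476e-01 -3.93267650e-04 -2.81520522e-05] 2.05
[275.35693774 266.1308558 ]
[474.29508387 276.95936336]
[375.05601072 252.91828536]
```

View pics/w1b.png

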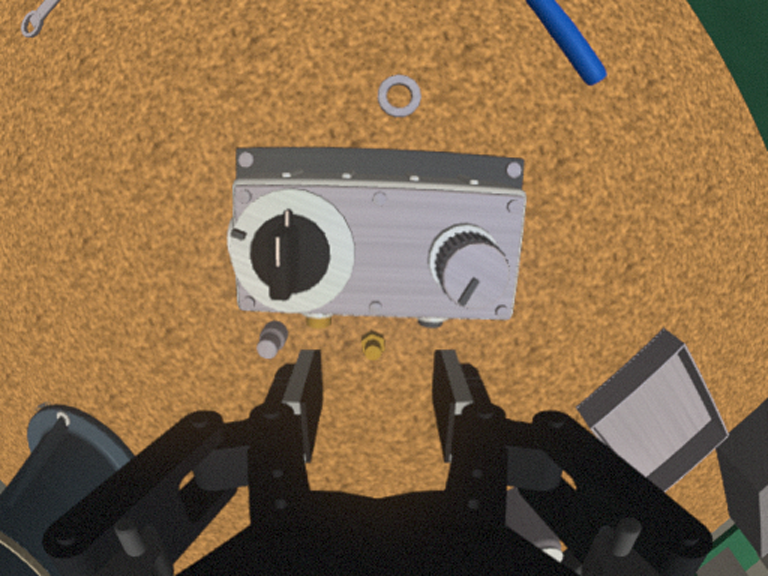

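The wrist view shows the dial disc around (290,254). Its pointer nose is up at (287,215) and the bar-top white line runs (277,237)–(277,265). The tab is at (238,234), and the cap top around (474,277) with its rib at (468,291).

```bash
python3 - <<'E'
from h import *
im=cv2.imread('pics/w1.png'); s=manip.sense()
c=manip.camera_model('wrist'); W=lambda u,v,z:cast(c,u/1.5,v/1.5,z,True)
hsv=cv2.cvtColor(im,cv2.COLOR_BGR2HSV); g=im.max(2)
# plate bolts / block-top fit via disc hull
m=((g<75)).astype(np.uint8); n,l,st,ce=cv2.connectedComponentsWithStats(m)
for i in range(1,n):
    x,y,w,h,a=st[i]
    if 150<x<240 and 130<y<210 and a>20: print('dark',np.array([x,y,w,h])*1.5,a)
i=l[170,185]; ys,xs=np.nonzero(l==i); 
# disc edge: left/right extremes and lower rim cast on disc top plane
P=np.array([W(u*1.5,v*1.5,.105)[:2] for u,v in cv2.findContours((l==i).astype(np.uint8),0,1)[0][0][:,0]])
from scipy.optimize import least_squares
f=least_squares(lambda p:np.hypot(*(P-p).T)-.029,[.481,.005],loss='soft_l1',f_scale=.0005); C=f.x; print('dial axis',C)
for nm,a,b,z in(('line',(277,237),(277,265),.14),('nose',(287,208),(287,226),.112),('rib',(462,303),(477,280),.142)):
    A=W(*a,z);B=W(*b,z);print(nm,A,B,np.degrees(np.arctan2(*(A-B)[1::-1])))
T=W(238,234,.105); d=T[:2]-C; print('tab',T,np.linalg.norm(d),np.degrees(np.arctan2(d[1],d[0])))
for z in(.11,.115,.12):N=W(287,208,z)[:2]-C; print('nose',np.linalg.norm(N),np.degrees(np.arctan2(N[1],N[0])))
print('cap',W(475,274,.142), 'plate bolts',[W(*p,.012)[:2] for p in((246,160),(514,170))])
print('top-plate corners',[W(*p,.093)[:2] for p in((234,184),(525,192),(513,319),(239,309))])
v=im[130:215,140:360]; cv2.imwrite('pics/c2.png',cv2.resize(v,None,fx=3.6,fy=3.6,interpolation=cv2.INTER_CUBIC))
E
```

```text
dark [250.5 210.   78.   90. ] 2092
dial axis [ 0.42521377 -0.47506602]
line [0.49498748 0.01738541 0.14      ] [0.48226701 0.00483013 0.14      ] 44.625532578787364
nose [0.50540158 0.02693216 0.112     ] [0.49680702 0.01817015 0.112     ] 45.5527498594808
rib [ 0.55233018 -0.09127209  0.142     ] [ 0.56903562 -0.0857701   0.142     ] -161.77052859092493
tab [0.4648443  0.03868137 0.105     ] 0.5152736702169722 85.58893273583331
nose 0.5083598834969876 80.97988769546906
nose 0.5083668985416253 80.8411756797852
nose 0.508376893108935 80.7024683052292
cap [ 0.57050286 -0.08182857  0.142     ] plate bolts [array([0.4840474 , 0.08841576]), array([ 0.65655199, -0.07895471])]
top-plate corners [array([0.48451575, 0.06753649]), array([ 0.63648223, -0.07710383]), array([ 0.56981149, -0.14936498]), array([ 0.41762204, -0.00097234])]
```

View pics/c2.png

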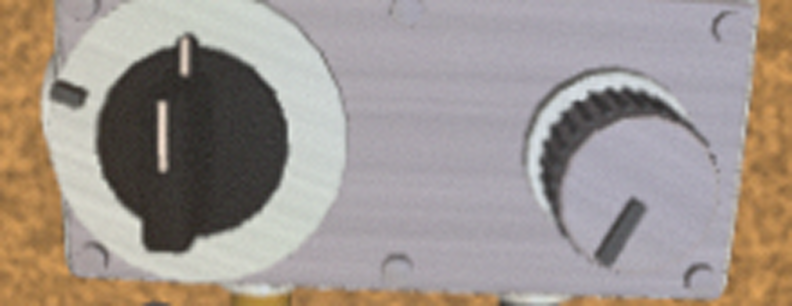

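Call:
drive_tool --motion '[[[45,0.15,-1.0,0,0.35],[45,0.15,-2.0,0,0.35],[45,0.15,-2.0,1,0.35],[45,0.15,-2.0,2,0.35],[45,0.15,-2.0,3,0.35],[45,0.15,-2.0,3.7,0.35],[45,0.15,-2.0,4.3,0.35],[45,0.15,-2.0,4.7,0.35],[45,0.15,-2.0,4.87,0.35],[45,0.15,-2.0,4.87,0.35]]]'

```text
t: 3.05
tcp_pos: [0.4818, 0.0038, 0.1336]
tool_rot: [0.923, 0.384, -0.0, -0.0]
force: [0.3, -0.2, -0.1]
finger_gap: 0.527
gripper_force: 0.0
```

Call:
drive_tool --motion '[[[30,0,0,0,0],[22,0,0,0,0],[16,0,0,0,0],[8,0,0,0,0],[8,0,0,0,0],[8,0,0,0,0],[8,0,0,0,0]]]' --squeeze 25

```text
t: 3.75
tcp_pos: [0.4814, 0.0055, 0.1346]
tool_rot: [0.923, 0.385, -0.0, -0.001]
force: [-2.5, 2.1, 6.3]
finger_gap: 0.162
gripper_force: 26.8
```

Call:
drive_tool --motion '[[[8,0,-0.06,0,0],[8,0,-0.06,0,-1],[8,0,-0.06,0,-2],[8,0,-0.06,0,-3],[8,0,-0.06,0,-4],[8,0,-0.06,0,-5],[8,0,-0.06,0,-6],[8,0,-0.06,0,-6],[8,0,-0.06,0,-6]]]' --squeeze 40

```text
t: 4.65
tcp_pos: [0.4803, 0.006, 0.1346]
tool_rot: [0.686, 0.727, -0.0, -0.0]
force: [-3.3, -0.5, 7.5]
finger_gap: 0.156
gripper_force: 43.2
```

```bash
python3 - <<'E'
from h import *
s=manip.sense(); print(s['tcp_pos'],s['force'],s['ft_torque'],s['t'],np.degrees(2*np.arctan2(s['tool_rot'][1],s['tool_rot'][0])))
E
```

```text
[0.48030017 0.00603219 0.13460334] [-3.29289644 -0.50263986  7.50608081] [-0.01701823  0.4264956   0.03828   ] 4.65 93.29972365369393
```

Call:
drive_tool --motion '[[[8,0,0,0,-1],[8,0,0,0,-2],[8,0,0,0,-2.85],[8,0,0,0,-2.85],[8,0,0,0,-2.85]]]'

```text
t: 5.15
tcp_pos: [0.4798, 0.0059, 0.1346]
tool_rot: [0.529, 0.849, -0.001, -0.001]
force: [-4.7, -0.9, 8.2]
finger_gap: 0.155
gripper_force: 43.4
```

```bash
python3 - <<'E'
from h import *
c,im=snap('wrist','w2.png')
s=manip.sense(); print(s['tcp_pos'],s['force'],s['ft_torque'],s['t'],np.degrees(2*np.arctan2(s['tool_rot'][1],s['tool_rot'][0])))
p=proj(c,[.466,.039,.105],True); print(p)
cv2.imwrite('pics/w2b.png',cv2.resize(im[:,:,::-1],(768,576),interpolation=cv2.INTER_CUBIC))
E
```

```text
[0.47976545 0.00590862 0.13460383] [-4.01689796 -1.43189147  8.96347583] [-0.11382899  0.61311709  0.03829764] 5.2 116.11344732842898
(np.float64(254.82604891577554), np.float64(174.50254826119956))
```

View pics/w2b.png

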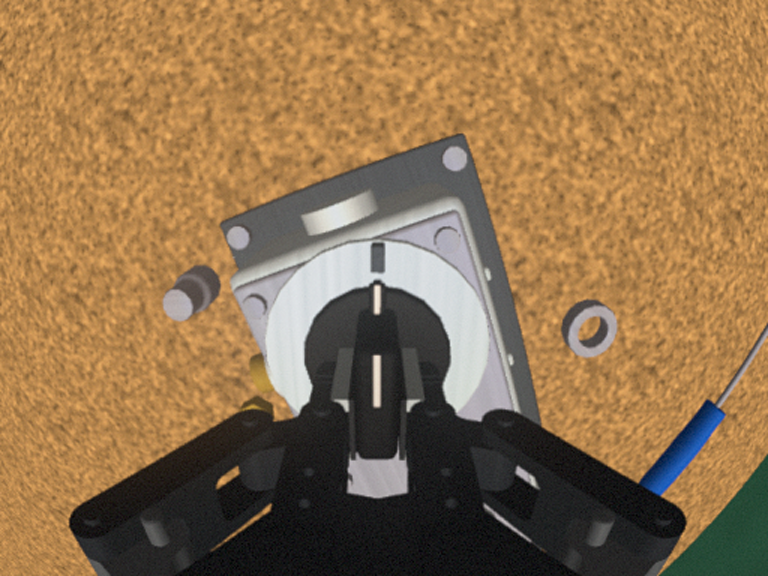

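The wrist view shows the white line and nose at column 377, with the tab at (377,257), so they are nearly in line. I'll measure the residual.

```bash
python3 - <<'E'
from h import *
im=cv2.imread('pics/w2.png'); c=manip.camera_model('wrist'); g=cv2.cvtColor(im,6).astype(float)
def cen(u0,u1,v0,v1,dark):
    w=g[v0:v1,u0:u1]; w=(np.clip(150-w,0,None) if dark else np.clip(w-110,0,None))
    r=[]
    yy,xx=np.mgrid[v0:v1,u0:u1]; 
    return (w*xx).sum()/w.sum(),(w*yy).sum()/w.sum()
L1=cen(245,258,238,254,0);L2=cen(245,258,254,270,0);N=cen(246,257,192,208,0);T=cen(245,259,164,179,1)
print(L1,L2,N,T)
A=cast(c,*L1,.14,True)[:2];B=cast(c,*L2,.14,True)[:2];n=cast(c,*N,.112,True)[:2];t=cast(c,*T,.105,True)[:2]
ang=lambda d:np.degrees(np.arctan2(d[1],d[0]))
print('line',ang(A-B),'nose-B',ang(n-B),'tab-B',ang(t-B),'tab-nose',ang(t-n),A,B,n,t,np.linalg.norm(t-n))
E
```

```text
(np.float64(250.8650804380154), np.float64(245.47221846694606)) (np.float64(250.858081655481), np.float64(261.4635067114094)) (np.float64(251.0407009609949), np.float64(199.36023176936123)) (np.float64(251.36034236804565), np.float64(170.72753209700429))
line 116.12376734696596 nose-B 116.08718525799283 tab-B 115.8602327830118 tab-nose 115.51554877940097 [0.47475841 0.01655139] [0.47852595 0.00886896] [0.46933694 0.02763669] [0.46341012 0.04005383] 0.013759091697542745
```

The dial is within about 0.3° of the tab. Next I release it and rise.

Call:
drive_tool --motion '[[[30,0,0,0,0],[45,0,0,0,0],[45,0,0,0,0],[45,0,0,0,0],[45,0,0,-0.5,0],[50,0,0,-1.5,0],[60,0,0,-3,0],[60,0,0,-3,0],[60,0,0,-3,0]]]'

```text
t: 6.1
tcp_pos: [0.4815, 0.0059, 0.2248]
tool_rot: [0.53, 0.848, 0.0, 0.001]
force: [-0.3, 0.5, 0.0]
finger_gap: 0.7
gripper_force: 0.0
```

```bash
python3 - <<'E'
from h import *
c,im=snap('wrist','w3.png')
s=manip.sense(); print(s['tcp_pos'],s['force'],s['ft_torque'],s['t'],np.degrees(2*np.arctan2(s['tool_rot'][1],s['tool_rot'][0])),s['q'][5])
for p in([.4635,.040,.105],[.57,-.0815,.142],[.4805,.0055,.14]): print(proj(c,p,True))
cv2.imwrite('pics/w3b.png',cv2.resize(im[:,:,::-1],(768,576),interpolation=cv2.INTER_CUBIC))
E
```

```text
[0.48049272 0.00612619 0.22364982] [-0.30193801 -0.43836721 -0.13647297] [-0.05000415 -0.01126269  0.01068796] 6.15 116.04099736019499 -0.6748346688212026
(np.float64(249.0422024098091), np.float64(143.5643975471355))
(np.float64(294.6559439724725), np.float64(320.22171878051324))
(np.float64(249.0461868053305), np.float64(201.77423652228575))
```

View pics/w3b.png

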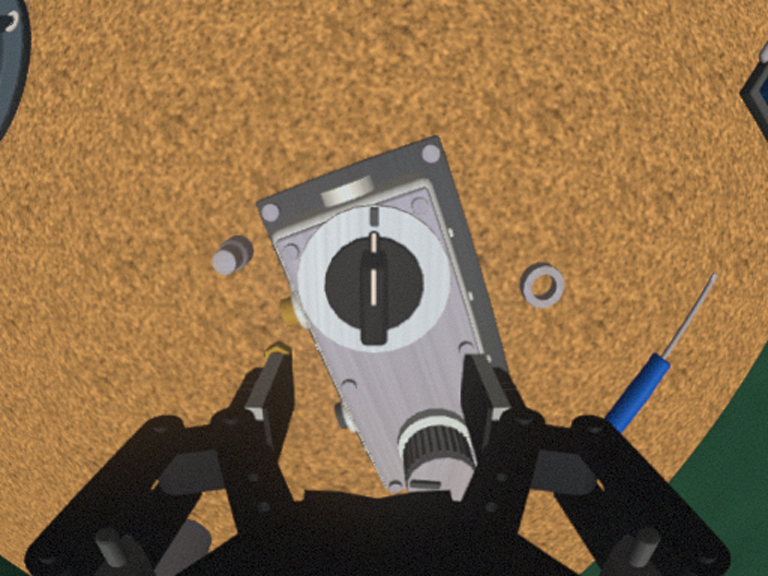

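The picture shows the nose and line at column 373 and the tab at (374,216), so the dial is still aligned after release. Now over the cap, with the wrist wound anticlockwise.

Call:
drive_tool --motion '[[[60,-1.3,0.5,0,-1],[60,-2.6,1.0,0,-2],[60,-3.92,1.4,0,-3],[60,-3.92,1.4,0,-4],[60,-3.92,1.4,0,-5],[60,-3.92,1.4,0,-6],[60,-3.92,1.4,0,-7],[60,-3.92,1.4,0,-7.4],[60,-3.92,1.4,0,-7.4]]]'

```text
t: 7.05
tcp_pos: [0.5691, -0.0809, 0.2217]
tool_rot: [0.042, 0.999, 0.001, -0.002]
force: [0.6, -0.2, -0.2]
finger_gap: 0.702
gripper_force: 0.0
```

```bash
python3 - <<'E'
from h import *
c,im=snap('wrist','w4.png')
s=manip.sense(); print(s['tcp_pos'],s['t'],np.degrees(2*np.arctan2(s['tool_rot'][1],s['tool_rot'][0])),s['q'][5])
u,v=proj(c,[.57,-.0815,.142],True); print(u*1.5,v*1.5)
u,v=int(u),int(v)
cv2.imwrite('pics/w4b.png',cv2.resize(im[v-60:v+60,u-60:u+60,::-1],(600,600),interpolation=cv2.INTER_CUBIC)); print(u,v)
E
```

```text
[ 0.56926968 -0.08094782  0.2220278 ] 7.1 175.15938029946165 -1.8217854517128405
377.8420965502551 309.81086166737623
251 206
```

View pics/w4b.png

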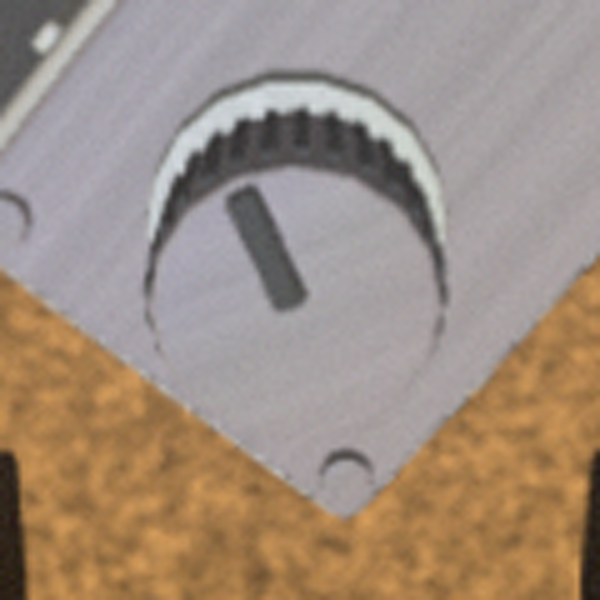

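The crop shows the cap top centred near (297,308), about 1.4 mm from my estimate. The rib points to the upper left, from (290,303) to (243,190). I'll correct, descend and grip.

Call:
drive_tool --motion '[[[66,-0.05,-0.04,1,0],[66,-0.05,-0.04,2,0],[66,-0.05,-0.04,2.6,0],[66,-0.05,-0.04,2.9,0],[66,-0.05,-0.04,3,0],[55,-0.05,-0.04,3,0],[48,-0.05,-0.04,3,0],[35,-0.05,-0.04,3,0],[35,-0.05,-0.04,3,0],[35,-0.05,-0.04,3,0]]]' --squeeze 40

```text
t: 8.1
tcp_pos: [0.5724, -0.0824, 0.1352]
tool_rot: [0.042, 0.999, -0.0, 0.001]
force: [0.7, 2.8, 6.4]
finger_gap: 0.503
gripper_force: 40.3
```

```bash
cat > st.py <<'E'
from h import *
s=manip.sense(); print(s['tcp_pos'].round(4),s['force'].round(1),s['ft_torque'].round(3),s['t'],np.degrees(2*np.arctan2(s['tool_rot'][1],s['tool_rot'][0])).round(2),s['q'][5].round(3),s['finger_gap']*85.4,s['gripper_force'])
E
python3 st.py
```

```text
[ 0.5724 -0.0824  0.1352] [0.7 2.8 6.4] [0.329 0.033 0.013] 8.1 175.23 -1.824 42.95900277933452 40.32450735569
```

Call:
drive_tool --motion '[[[35,0,0,0.01,1],[35,0,0,0.01,2],[35,0,0,0.02,3],[35,0,0,0.02,4],[35,0,0,0.03,5],[35,0,0,0.04,6],[35,0,0,0.04,7],[35,0,0,0.05,8],[35,0,0,0.06,9],[35,0,0,0.06,9]]]' --squeeze 50

```text
t: 9.1
tcp_pos: [0.57, -0.085, 0.1335]
tool_rot: [0.621, 0.784, -0.003, 0.0]
force: [-6.2, -5.4, 10.4]
finger_gap: 0.504
gripper_force: 51.0
```

```bash
python3 st.py
```

```text
[ 0.57   -0.085   0.1335] [-6.2 -5.4 10.4] [-1.127e+00  1.208e+00 -1.000e-03] 9.1 103.21 -0.565 43.044624821742424 50.987370014190674
```

The sideways force shows I gripped about 3 mm off axis along the tool's x. I'll regrip centred.

Call:
drive_tool --motion '[[[50,0,0,0,0],[56,0,0,0,0],[56,0.02,-0.04,0,0],[56,0.02,-0.04,0,0],[48,0.02,-0.04,0,0],[35,0.02,-0.04,0,0],[35,0.02,-0.04,0,0],[35,0.02,-0.04,0,0],[35,0.02,-0.04,0,0]]]'

```text
t: 10.0
tcp_pos: [0.5693, -0.0822, 0.1324]
tool_rot: [0.621, 0.784, -0.001, -0.001]
force: [-3.5, -0.7, 4.8]
finger_gap: 0.5
gripper_force: 50.1
```

```bash
python3 st.py
```

```text
[ 0.5693 -0.0822  0.1324] [-3.5 -0.7  4.8] [-0.127  0.598  0.036] 10.0 103.28 -0.568 42.683257111722725 50.067731738090515
```

Call:
drive_tool --motion '[[[35,0,0,0.01,0.8],[35,0,0,0.01,1.6],[35,0,0,0.02,2.4],[35,0,0,0.02,3],[35,0,0,0.02,3]]]'

```text
t: 10.5
tcp_pos: [0.5692, -0.0822, 0.1319]
tool_rot: [0.771, 0.637, -0.001, -0.001]
force: [-4.5, -1.8, 6.3]
finger_gap: 0.5
gripper_force: 49.9
```

```bash
python3 st.py
```

```text
[ 0.5692 -0.0822  0.1319] [-4.5 -1.8  6.3] [-0.145  0.681 -0.066] 10.5 79.18 -0.148 42.72716878435666 49.94071125984192
```

Call:
drive_tool --motion '[[[35,0,0,0.01,0.7],[35,0,0,0.01,1.4],[35,0,0,0.02,2],[35,0,0,0.02,2]]]'

```text
t: 10.9
tcp_pos: [0.5692, -0.0822, 0.1315]
tool_rot: [0.852, 0.524, -0.001, -0.001]
force: [-4.9, -0.5, 7.3]
finger_gap: 0.498
gripper_force: 50.0
```

```bash
python3 st.py
```

```text
[ 0.5692 -0.0822  0.1315] [-4.9 -0.5  7.3] [-0.141  0.674 -0.075] 10.9 63.18 0.132 42.487140663719735 50.04449129104614
```

Call:
drive_tool --motion '[[[35,0,0,0.01,0.7],[35,0,0,0.01,1.4],[35,0,0,0.01,1.5],[35,0,0,0.01,1.5]]]'

```text
t: 11.3
tcp_pos: [0.5691, -0.0821, 0.1312]
tool_rot: [0.902, 0.433, -0.001, -0.001]
force: [-4.1, -1.1, 7.5]
finger_gap: 0.497
gripper_force: 50.1
```

```bash
python3 st.py
```

```text
[ 0.5691 -0.0821  0.1312] [-4.1 -1.1  7.5] [-0.143  0.725 -0.018] 11.3 51.26 0.34 42.405186551816335 50.07198929786682
```

Call:
drive_tool --motion '[[[35,0,0,0.01,0.6],[35,0,0,0.01,1.2],[35,0,0,0.01,1.2]]]'

```text
t: 11.6
tcp_pos: [0.5691, -0.0821, 0.131]
tool_rot: [0.935, 0.355, -0.001, -0.0]
force: [-4.3, -0.5, 7.4]
finger_gap: 0.499
gripper_force: 50.1
```

```bash
python3 st.py
```

```text
[ 0.5691 -0.0821  0.131 ] [-4.3 -0.5  7.4] [-0.105  0.755 -0.045] 11.6 41.58 0.509 42.600138291126854 50.11752426624298
```

Call:
drive_tool --motion '[[[35,0,0,0.01,0.6],[35,0,0,0.01,1.2],[35,0,0,0.01,1.2]]]'

```text
t: 11.9
tcp_pos: [0.5691, -0.0821, 0.1308]
tool_rot: [0.961, 0.275, -0.001, -0.0]
force: [-4.9, -0.6, 9.1]
finger_gap: 0.501
gripper_force: 50.2
```

```bash
python3 st.py
```

```text
[ 0.5691 -0.0821  0.1308] [-4.9 -0.6  9.1] [-0.054  0.765 -0.068] 11.9 31.98 0.676 42.813295492943425 50.17045855522156
```

Call:
drive_tool --motion '[[[35,0,0,0.01,0.5],[35,0,0,0.01,1.0],[35,0,0,0.01,1.0]]]'

```text
t: 12.2
tcp_pos: [0.5691, -0.0821, 0.1306]
tool_rot: [0.978, 0.208, -0.001, -0.0]
force: [-4.4, -0.8, 9.2]
finger_gap: 0.501
gripper_force: 50.2
```

```bash
python3 st.py
```

```text
[ 0.5691 -0.0821  0.1306] [-4.4 -0.8  9.2] [-0.119  0.8   -0.114] 12.2 24.0 0.816 42.78895316354043 50.232723355293274
```

Call:
drive_tool --motion '[[[35,0,0,0,0.5],[35,0,0,0,0.8],[35,0,0,0,0.8]]]'

```text
t: 12.5
tcp_pos: [0.5691, -0.082, 0.1305]
tool_rot: [0.988, 0.157, -0.002, 0.001]
force: [-3.7, 0.4, 8.3]
finger_gap: 0.499
gripper_force: 50.2
```

```bash
python3 st.py
```

```text
[ 0.5691 -0.082   0.1305] [-3.7  0.4  8.3] [0.133 0.676 1.582] 12.5 18.09 0.921 42.61464247092917 50.184184312820435
```

The torque jump to 1.58 N m shows the cap bottomed. I'll unload in small steps to find the reference angle.

Call:
drive_tool --motion '[[[35,0,0,0,-0.1],[35,0,0,0,-0.1]]]'

```text
t: 12.7
tcp_pos: [0.569, -0.0821, 0.1305]
tool_rot: [0.986, 0.164, -0.002, 0.001]
force: [-5.1, 0.5, 8.5]
finger_gap: 0.498
gripper_force: 50.2
```

```bash
python3 st.py
```

```text
[ 0.569  -0.0821  0.1305] [-5.1  0.5  8.5] [0.035 0.726 1.28 ] 12.7 18.87 0.907 42.49742764476963 50.19238293170929
```

Call:
drive_tool --motion '[[[35,0,0,0,-0.1],[35,0,0,0,-0.1]]]'

```text
t: 12.9
tcp_pos: [0.5691, -0.0821, 0.1305]
tool_rot: [0.985, 0.17, -0.002, 0.0]
force: [-4.8, 0.4, 8.7]
finger_gap: 0.5
gripper_force: 50.2
```

```bash
python3 st.py
```

```text
[ 0.5691 -0.0821  0.1305] [-4.8  0.4  8.7] [0.027 0.75  1.115] 12.9 19.6 0.894 42.709697563067124 50.2002739906311
```

Call:
drive_tool --motion '[[[35,0,0,0,-0.2],[35,0,0,0,-0.2]]]'

```text
t: 13.1
tcp_pos: [0.5691, -0.0821, 0.1305]
tool_rot: [0.983, 0.183, -0.001, 0.0]
force: [-4.6, -0.2, 8.9]
finger_gap: 0.497
gripper_force: 50.2
```

```bash
python3 st.py
```

```text
[ 0.5691 -0.0821  0.1305] [-4.6 -0.2  8.9] [-0.074  0.833  0.546] 13.1 21.07 0.868 42.42373052696008 50.21309673786163
```

Call:
drive_tool --motion '[[[35,0,0,0,-0.2],[35,0,0,0,-0.2]]]'

```text
t: 13.3
tcp_pos: [0.5691, -0.0821, 0.1305]
tool_rot: [0.981, 0.195, -0.001, -0.0]
force: [-5.1, 0.3, 9.0]
finger_gap: 0.499
gripper_force: 50.2
```

```bash
python3 st.py
```

```text
[ 0.5691 -0.0821  0.1305] [-5.1  0.3  9. ] [-0.07   0.775  0.06 ] 13.3 22.52 0.842 42.62384854581195 50.22464632987976
```

Call:
drive_tool --motion '[[[35,0,0,0,-0.2],[35,0,0,0,-0.2]]]'

```text
t: 13.5
tcp_pos: [0.5691, -0.0821, 0.1306]
tool_rot: [0.978, 0.209, -0.001, -0.0]
force: [-5.2, -1.1, 8.9]
finger_gap: 0.497
gripper_force: 50.2
```

```bash
python3 st.py
```

```text
[ 0.5691 -0.0821  0.1306] [-5.2 -1.1  8.9] [-0.056  0.721 -0.032] 13.5 24.09 0.814 42.40598602087908 50.227147936820984
```

The torque reaches zero at about 22.6°, so the quarter turn back ends at about 112.7°.

Call:
drive_tool --motion '[[[35,0,0,-0.01,-1],[35,0,0,-0.01,-2],[35,0,0,-0.02,-3],[35,0,0,-0.02,-4],[35,0,0,-0.03,-5],[35,0,0,-0.04,-6],[35,0,0,-0.04,-7],[35,0,0,-0.05,-8],[35,0,0,-0.05,-8]]]'

```text
t: 14.4
tcp_pos: [0.5693, -0.0822, 0.132]
tool_rot: [0.718, 0.696, -0.001, -0.001]
force: [-5.2, -1.0, 7.3]
finger_gap: 0.5
gripper_force: 50.2
```

Call:
drive_tool --motion '[[[35,0,0,-0.01,-0.9],[35,0,0,-0.01,-1.8],[35,0,0,-0.02,-2.6],[35,0,0,-0.02,-3.1],[35,0,0,-0.02,-3.1],[35,0,0,-0.02,-3.1]]]'

```text
t: 15.0
tcp_pos: [0.5694, -0.0822, 0.1326]
tool_rot: [0.553, 0.833, -0.001, -0.001]
force: [-4.5, -1.1, 8.0]
finger_gap: 0.498
gripper_force: 50.1
```

```bash
python3 st.py; python3 - <<'E'
from h import *
c,im=snap('wrist','w5.png')
cv2.imwrite('pics/w5b.png',cv2.resize(im[:,:,::-1],(768,576),interpolation=cv2.INTER_CUBIC))
E
```

```text
[ 0.5694 -0.0822  0.1326] [-4.5 -1.1  8. ] [-0.11   0.709  0.064] 15.0 112.88 -0.736 42.51146659627394 50.13133406639099
```

View pics/w5b.png

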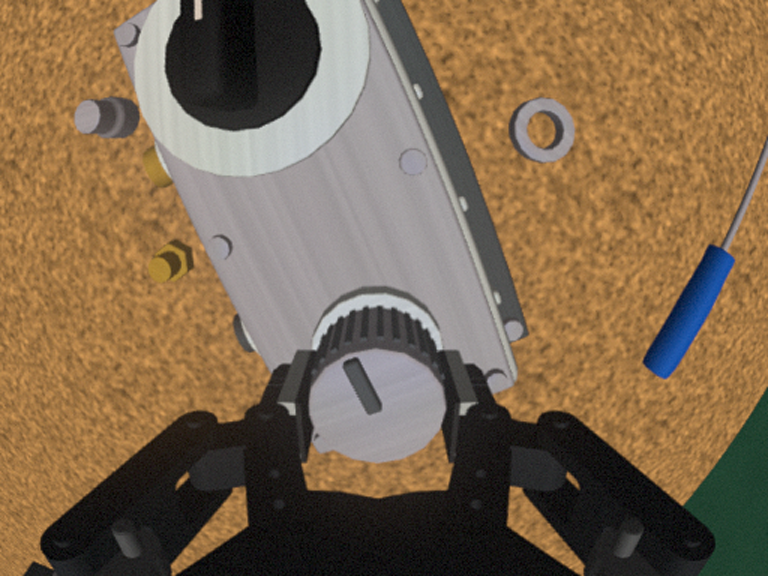

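The picture shows the cap held in the jaws at (377,405), with its rib from (377,412) to (349,360). The socket, plug, race and screwdriver are undisturbed. I'll check the rib for slip and the dial from the top camera.

```bash
python3 - <<'E'
from h import *
def rib(f,u0,u1,v0,v1):
    g=cv2.cvtColor(cv2.imread(f),6)[v0:v1,u0:u1]; m=(g<120).astype(np.uint8)
    n,l,st,ce=cv2.connectedComponentsWithStats(m); 
    i=1+np.argmax(st[1:,4]); ys,xs=np.nonzero(l==i); P=np.c_[xs+u0,ys+v0].astype(np.float32)
    vx,vy,x,y=cv2.fitLine(P,cv2.DIST_L2,0,.01,.01).ravel(); s=-np.sign(vy); return (x+10*s*vx,y+10*s*vy),(x-10*s*vx,y-10*s*vy),len(P)
c=manip.camera_model('wrist')
a,b,n=rib('pics/w5.png',226,256,236,279); d=cast(c,*a,.142,True)-cast(c,*b,.142,True)
print('rib now',n,np.degrees(np.arctan2(d[1],d[0])))
# initial w4: camera pose = same tool-fixed mount; compare in-tool angle
s=manip.sense(); Rt=R.from_quat(s['tool_rot']); q=Rt.inv()*R.from_quat(c['orientation']); off=Rt.inv().apply(c['origin']-s['tcp_pos'])
p=np.radians(175.16); R4=R.from_quat([np.cos(p/2),np.sin(p/2),0,0]); c4=dict(c); c4['orientation']=(R4*q).as_quat(); c4['origin']=R4.apply(off)+[.5693,-.0809,.2220]
a,b,n=rib('pics/w4.png',234,256,182,209); d=cast(c4,*a,.1425,True)-cast(c4,*b,.1425,True)
print('rib start',n,np.degrees(np.arctan2(d[1],d[0])), 'tool turned',112.88-175.16)
cT,im=snap('top','top2.png'); print(manip.sense()['t'])
E
python3 st.py
```

```text
rib now 486 136.11393246810383
rib start 186 -161.16622352110033 tool turned -62.28
15.1
[ 0.5693 -0.0822  0.1326] [-3.9 -0.8  8. ] [-0.079  0.708  0.101] 15.1 112.88 -0.736 42.522295029414074 50.13060808181763
```

```bash
python3 -c "
from station import manip
print(manip.sign_off())"
```

```text
the job is handed in; nothing more can be done
None
```

The dial is on its tab to within about 0.3°. The cap was bottomed, backed off about 90° and is still held in the gripper; the job is handed in at about 15 s and no loose part looked moved in the wrist pictures.

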